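Click the pot's warmer wheel to the third mark

ROBOT

A 6-joint arm with a two-finger parallel gripper is mounted at the origin on a cart in front of the work surface, level with it; the furniture and walls round the work are solid. World frame = base frame: x ahead of the robot, y to its left, z up, the work surface at z = 0. Lengths are in mm, angles in rad, forces in N, time in s.
With the tool pointing down it reaches from about 350 to 1000 mm from the base axis. Payload 7.1 kg.
Tool frame: the origin (TCP) lies midway between the tips of the shut fingers; the grasp point (between the pads) lies 19 mm behind it; z points along the fingers, y is the line along which they close (so a half turn about z gives the same grasp; the last joint's range is limited). The gripper opens to 85 mm and grips with 20 to 120 N. Pads are 22 mm wide; open, the fingers measure 114 mm over their backs; the gripper's body (76 mm by 85 mm) begins 54 mm behind the grasp point. The pads swing forward as they close: fully open they stand 13 mm farther back than shut.
Start: joints at [-1.308, 0.423, 1.63, -0, 1.089, -0.019], TCP at [173.821, -600.326, 231.319] pointing down, gripper open.
Joint ranges: [-3, 3], [-0.9, 2.11], [0.09, 2.58], [-1.31, 4.45], [0.11, 2.69], [-2.54, 2.54]. Speed limits (rad/s): [2.39, 2.39, 3.01, 3.14, 3.14, 3.14].

INTERFACE

Orientations are given as a rotation vector (axis times angle).
In Python, from workcell import state, optics, ctrl, nets gives the robot as it stands. The module is installed in compiled form; this text tells all that it offers.
- The arm moves only by the shell command python3 -m jog 'ROWS' [OPENING] [FORCE]. ROWS is JSON, one flat list of numbers, 6 for each row, row after row: the shift along the world's x, y, z in mm, then the turn, a rotation vector about the world's x, y, z in rad. A call has 1 to 5 rows; each row is the pose to reach, as a shift and turn from the pose commanded when the call began; what a row does not reach only later rows make up. A row lasts 1/10 s, in which the tool goes at most 50 mm and 8.59 degrees, less where a joint would pass 70% of its speed; a pose out of reach is approached as far as the arm can. A call with a gripper value outside its range is refused whole. OPENING is the opening, from -1 (shut) to 1 (fully open), set as the call begins (- or left out, the last holds). The fingers move at their own pace and stop on an object; FORCE is the grip in N (left out, the last holds). Time passes only in rows, so rows that repeat a pose let the fingers close. It gives the time, the measured TCP pose, the force, the opening and the grip force at its end, in the units of the state.
- state(): the state, without advancing time (a new reading comes with each control period).
- optics.camera(name): name is "scene" or "top" or "wrist"; returns (picture, depth): 480x640x3 uint8, blue, green, red; 480x640 float32, mm along the optical axis (not along the pixel's ray), 0 where there is no reading.
- optics.camera_model(name): a dict with "fx", "fy", "cx", "cy" (pixels), "extrinsics" (4x4, takes a point from world to camera coordinates). Camera axes: x right, y down, z forward; pixel columns grow to the right and rows downward; lengths in mm; the calibration is good to about 2 mm. A picture is of the moment at which its call begins: read the wrist's pose just before it. camera_model takes no time and is no camera call; for the wrist camera it gives the pose at the moment of the call.
- ctrl.sign_off(): hands the job in; it is judged then, once.
Trained networks look in the newest picture that a camera, given by its name, has taken for a name from the list of things; names that differ only in an ending like _2 or _b are one class to them, and where a whole thing is asked for, a point or a joint stands for the part that bears it (a point fixed in the world has none). Each returns a list of dicts, best first, with "score" (0 to 1); they miss things now and then, are a little off and sometimes report something else, mostly with a low value. They report only what shows in the picture. A call takes as long as a camera call.
- nets.find_in(query, camera): "position" ([x, y, z] in mm, in world coordinates, good to about 4 mm: the middle of the surface that is visible of it).
The state is a dict: "clock": time; "joint_positions": joint angles; "dq": joint speeds; "joint_torque": joint torques, N m; "tcp_pos": TCP position; "eef_rot": TCP orientation; "wrist_force": force on the tool from outside, world axes, zero at the start; "moment": the same for the moment, N m; "opening": finger opening in mm; "grasp_force": force on a finger pad.
Only numpy, scipy, OpenCV 4.12 (cv2) and the standard library are available. Lean on these libraries where they do the work, as an engineer would, in place of code of your own. Each camera call takes 0.05 s, during which the arm holds its last target. There are 200 camera calls.

TASK

On the two-plate warmer, each plate has its own thermostat wheel in front of it. With a fingertip pressed lightly on the rim, never pinching the wheel, roll the wheel in front of the plate that carries the steel pot away from you until its white line clicks in at the third of the four marks, counted from your side. Leave the other wheel at its mark, and leave the pot, the black tumbler and the things beside the warmer standing where they are.

Things in the scene. Friction and masses are not known exactly. Their poses are not given: they have to be found in the camera images.
- warmer: Two-plate countertop warmer, fixed, 240 x 240 mm. Origin: centre of its underside, on the table; x points from its front (robot's side) to its back, y left, z up. Front 90 mm: black control block, top 62 mm above the table, with two slots (58 mm in x, 25 mm wide) for the wheels. Behind it a steel body 45 mm high with two round plates, 100 mm across, 4 mm high.
- pot: Small open steel pot, 80 mm across the rim, 55 mm high, standing on one of the two plates (left or right, varies). Origin at the centre of its underside, z up. Loose.
- black_cup: Black tumbler standing upside down on the other plate, 84 mm across, 97 mm high. Origin at the centre of its underside, z up. Loose.
- left_mount: Sprung axle of the left thermostat wheel. Origin on the axis, mid-wheel (warmer frame x -75, y +60, z 42 mm); axes as the warmer's, axle along y. Wheel: black, ribbed, 68 mm in diameter, 20 mm wide; its crest is 34 mm above this origin, 76 above the table, 14 above the block. Pressed down, axle and wheel sink on a spring: 2 N to start, 2 N more per mm, stop at 6 mm (14 N).
- left_wheel (a joint): Angle of the left wheel (rad). Grows as its crest is rolled away from the robot (warmer +x). Clicks at 0, 0.419, 0.838, 1.257 (first to fourth mark), 14 mm of rim apart, stops just beyond; let go off a click it snaps to the nearer (just halfway it may balance). Starts at the first or second. About 2 N along the rim takes it over a click: friction of a fingertip pressed on the crest with 5 to 12 N.
- left_line (a point): White rib across the rim of the left wheel, the white line that is its pointer: 36 degrees to the robot's side of the crest at the first mark, 12 at the second; 12 and 36 degrees beyond the crest at the third and fourth. Each mark is a pair of white bars on the block beside the slot, 5, 9, 13 and 17 mm long from the robot's side to the far side.
- left_plate (a point): Centre of the top of the left warming plate (warmer frame x 60, y +60, z 49 mm).
- right_mount: Sprung axle of the right thermostat wheel. Origin on the axis, mid-wheel (warmer frame x -75, y -60, z 42 mm); axes as the warmer's, axle along y. Wheel: black, ribbed, 68 mm in diameter, 20 mm wide; its crest is 34 mm above this origin, 76 above the table, 14 above the block. Pressed down, axle and wheel sink on a spring: 2 N to start, 2 N more per mm, stop at 6 mm (14 N).
- right_wheel (a joint): Angle of the right wheel (rad). Grows as its crest is rolled away from the robot (warmer +x). Clicks at 0, 0.419, 0.838, 1.257 (first to fourth mark), 14 mm of rim apart, stops just beyond; let go off a click it snaps to the nearer (just halfway it may balance). Starts at the first or second. About 2 N along the rim takes it over a click: friction of a fingertip pressed on the crest with 5 to 12 N.
- right_line (a point): White rib across the rim of the right wheel, the white line that is its pointer: 36 degrees to the robot's side of the crest at the first mark, 12 at the second; 12 and 36 degrees beyond the crest at the third and fourth. Each mark is a pair of white bars on the block beside the slot, 5, 9, 13 and 17 mm long from the robot's side to the far side.
- right_plate (a point): Centre of the top of the right warming plate (warmer frame x 60, y -60, z 49 mm).
- cutter_star: Star-shaped tin cookie cutter, 62 x 60 x 23 mm, on the table to the left of the warmer. Bystander; origin at the centre of its underside.
- cutter_ring: Round tin cookie cutter, 62 mm across, 23 mm high, on the table to the left of the warmer. Bystander; origin at the centre of its underside.
- peeler: Black-handled peeler, 170 x 25 x 18 mm, on the table to the right of the warmer. Bystander; origin near the middle of its underside.

How it is judged (in metres and radians):
At the end, for the whole second after the job is handed in: The wheel in front of the pot's plate rests in its third click (0.838 rad, within 0.14) and is still; the other wheel's line is within 8 mm of where it was (a click is 14 mm); pot and tumbler stand upright on their plates, and they and the cutters and the peeler are within 15 mm of where they were (((horizontal distance between pot and left_plate below 0.04 m and horizontal distance between black_cup and right_plate below 0.04 m and value of joint left_wheel between 0.7 and 0.98 rad and velocity of joint left_wheel between -0.1 and 0.1 rad/s and distance of right_line from where it was at the start of the episode below 0.008 m) or (horizontal distance between pot and right_plate below 0.04 m and horizontal distance between black_cup and left_plate below 0.04 m and value of joint right_wheel between 0.7 and 0.98 rad and velocity of joint right_wheel between -0.1 and 0.1 rad/s and distance of left_line from where it was at the start of the episode below 0.008 m)) and angle between each of pot, black_cup's own z axis and vertical below 0.1 rad and distance of each of pot, black_cup, cutter_star, cutter_ring, peeler from where it was at the start of the episode below 0.015 m); the robot touches nothing.
It fails at once if the wheel of the other plate is rolled to another mark ((horizontal distance between pot and left_plate below 0.04 m and distance of right_line from where it was at the start of the episode above 0.01 m) or (horizontal distance between pot and right_plate below 0.04 m and distance of left_line from where it was at the start of the episode above 0.01 m)).
It fails at once if a wheel is pinched between the fingers by its two flat sides ((contact force between the fingers and left_flank_a above 0.5 N and contact force between the fingers and left_flank_b above 0.5 N) or (contact force between the fingers and right_flank_a above 0.5 N and contact force between the fingers and right_flank_b above 0.5 N)).
It fails at once if a wheel is pressed hard (over 25 N) (contact force between anything else and left_mount above 25 N or contact force between anything else and right_mount above 25 N).
It fails at once if the pot, the tumbler, a cutter or the peeler is shoved or lifted by more than 20 mm (distance of any of pot, black_cup, cutter_star, cutter_ring, peeler from where it was at the start of the episode above 0.02 m).
It also fails if it takes over 32 s, if anything falls off the work surface, if the arm or the gripper's body presses on something with over 40 N, if the wrist force passes 120 N, or if a joint passes its speed limit or range.

## Working session

There is one attempt and no reset: what is moved stays moved. The work goes in short steps, Python scripts to look and compute and a shell command to move; the robot and the scene stay as the last step left them, time stands still between calls to the robot, and variables do not carry over. Pictures are saved under pics/ and viewed, at most 10 in all, crops included, and the job is handed in when it is done.

```bash
mkdir -p pics; python3 - <<'E'
from workcell import state,optics,nets
import cv2,numpy as np
s=state();print(s['clock'],s['tcp_pos'],s['eef_rot'],s['opening'],s['wrist_force'])
for c in("scene","top"):
    p,d=optics.camera(c);cv2.imwrite(f"pics/{c}0.png",p)
    for n in("warmer","pot","black_cup","left_mount","left_wheel","left_line","right_line"):
        print(c,n,[(round(r['score'],2),np.round(r['position']).tolist()) for r in nets.find_in(n,c)[:3]])
print(state()['clock'])
E
```

```text
0.0 [ 173.67178253 -599.80074917  230.54244104] [-3.10892316e+00 -4.40914480e-01  3.34949670e-04] 85.5815073168826 [ 0.36721412  0.01057061 -0.14061619]
scene warmer [(0.92, [487.0, 39.0, 49.0])]
scene pot [(0.83, [598.0, 81.0, 87.0]), (0.2, [592.0, 190.0, 14.0])]
scene black_cup []
scene left_mount [(0.66, [458.0, 60.0, 69.0]), (0.48, [487.0, 38.0, 53.0])]
scene left_wheel [(0.69, [458.0, 60.0, 68.0])]
scene left_line [(0.54, [457.0, 58.0, 73.0])]
scene right_line [(0.56, [484.0, -57.0, 72.0])]
top warmer [(0.67, [518.0, 10.0, 62.0])]
top pot [(0.84, [604.0, 74.0, 67.0])]
top black_cup [(0.88, [612.0, -32.0, 143.0])]
top left_mount [(0.78, [465.0, 58.0, 73.0]), (0.22, [566.0, -131.0, 16.0])]
top left_wheel [(0.76, [466.0, 56.0, 72.0])]
top left_line [(0.7, [465.0, 55.0, 74.0])]
top right_line [(0.82, [488.0, -60.0, 68.0]), (0.2, [519.0, 12.0, 63.0])]
0.8
```

View pics/top0.png

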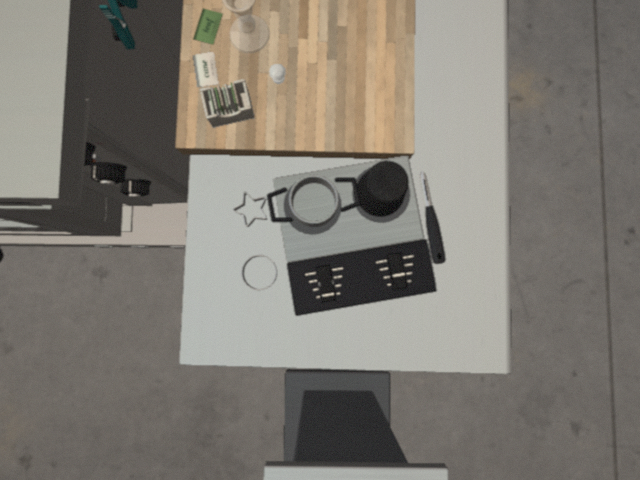

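View pics/scene0.png

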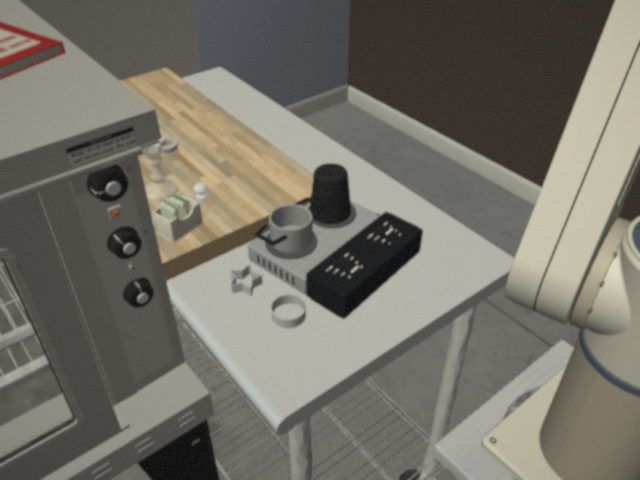

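```bash
cat > h.py <<'E'
import numpy as np
from workcell import optics
def cloud(c,d):
    m=optics.camera_model(c);v,u=np.mgrid[0:480,0:640]
    P=np.stack([(u-m['cx'])/m['fx']*d,(v-m['cy'])/m['fy']*d,d],-1)
    E=np.linalg.inv(m['extrinsics']);return P@E[:3,:3].T+E[:3,3]
E
python3 - <<'E'
from h import *
import cv2
for c in("top","scene"):
    p,d=optics.camera(c);W=cloud(c,d);g=p.max(2)
    if c=="top":cv2.imwrite("pics/crop.png",cv2.resize(p[235:320,280:445],None,fx=4.8,fy=4.8,interpolation=cv2.INTER_CUBIC))
    roi=(d>0)&(W[...,0]>400)&(W[...,0]<650)&(abs(W[...,1])<170)
    m=roi&(W[...,2]>56)&(W[...,2]<68)&(W[...,0]<540)
    r=cv2.minAreaRect(W[m][:,:2].astype(np.float32));print(c,m.sum(),r,np.median(W[m][:,2]))
    t=roi&(W[...,2]>68)&(W[...,0]<525)
    for s in(1,-1):
        q=W[t&(s*W[...,1]>0)];print(len(q),q.mean(0) if len(q) else'',q.max(0) if len(q) else '')
E
```

```text
top 6973 ((476.1554260253906, -5.057502746582031), (90.22760772705078, 240.29306030273438), 10.413717269897461) 62.657730742353806
326 [465.10669484  54.43085745  73.57475081] [488.00862817  97.3016221   79.45529865]
331 [486.97368208 -63.15967444  73.67731848] [510.69205583 -50.997542    79.37404162]
scene 4009 ((477.1653137207031, -2.696441650390625), (93.2828598022461, 246.3106231689453), 10.664913177490234) 61.82431950116927
211 [463.56703282  58.36118319  72.65489651] [487.42803892  70.15946443  80.05183321]
179 [485.7819537  -58.85294528  72.70634172] [510.53598851 -46.85334887  78.87004147]
```

View pics/crop.png

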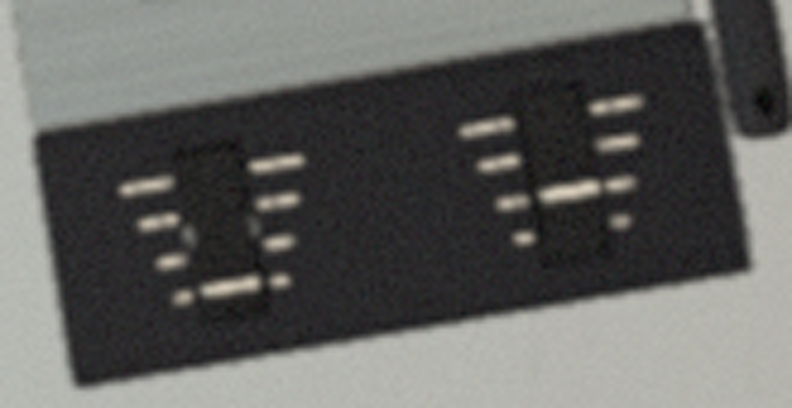

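The pot (313,203 in the top view) stands on the left plate and the tumbler (382,188) on the right. The left wheel's line is at the first mark (crop 230,288) and the right one's at the second (568,190). The left crest is at about (465, 55.5, 76), with the warmer turned by 0.184 rad.

```bash
python3 -m jog '[19,43,0,0,0,-0.02, 38,86,0,0,0,-0.04, 57,130,0,0,0,-0.06, 76,174,0,0,0,-0.08, 95,218,0,0,0,-0.098]' -1 20
python3 -m jog '[19,43,0,0,0,0, 38,86,0,0,0,0, 57,130,0,0,0,0, 76,174,0,0,0,0, 95,218,0,0,0,0]'
python3 -m jog '[19,43,0,0,0,0, 38,86,0,0,0,0, 57,130,-20,0,0,0, 76,174,-50,0,0,0, 94,218,-80,0,0,0]'
```

```text
clock: 1.4
tcp_pos: [269.2, -380.7, 231.4]
eef_rot: [3.128, 0.286, 0.0]
wrist_force: [1.1, -0.5, -0.0]
opening: 11.9
grasp_force: 0.0
clock: 1.9
tcp_pos: [364.4, -162.7, 231.7]
eef_rot: [3.128, 0.288, 0.002]
wrist_force: [0.4, 0.4, 0.8]
opening: 0.1
grasp_force: 0.0
clock: 2.4
tcp_pos: [454.3, 44.2, 159.0]
eef_rot: [3.128, 0.289, 0.004]
wrist_force: [1.2, -0.2, -0.5]
opening: 0.1
grasp_force: 0.0
```

```bash
python3 -m jog '[0,0,-15,0,0,0, 0,0,-30,0,0,0, 0,0,-30,0,0,0]'
python3 - <<'E'
from h import *
from workcell import state,nets
import cv2
s=state();print(s['tcp_pos'],s['wrist_force'])
p,d=optics.camera("wrist");W=cloud("wrist",d);cv2.imwrite("pics/w1.png",p)
roi=(d>0)&(abs(W[...,1]-55)<30)&(W[...,0]>430)&(W[...,0]<500)&(W[...,2]<90)
t=roi&(W[...,2]>68);q=W[t];print(len(q),q.mean(0),np.percentile(q,[2,98],axis=0))
print([(r['score'],r['position']) for r in nets.find_in("left_line","wrist")[:2]])
p,d=optics.camera("top");cv2.imwrite("pics/t1.png",cv2.resize(p[170:330,240:450],None,fx=3.5,fy=3.5))
E
```

```text
clock: 2.7
tcp_pos: [451.9, 42.6, 127.6]
eef_rot: [-3.128, -0.29, 0.006]
wrist_force: [-1.0, -0.4, -0.2]
opening: 0.1
grasp_force: 0.0
[451.89213882  42.6052187  127.60211986] [-0.98647241 -0.36587845 -0.22510249]
2131 [467.53808282  55.01357548  72.81085305] [[446.28934922  44.04544663  68.32496954]
 [485.58615139  65.96366474  76.00544063]]
[(0.72, [473.2, 53.6, 75.5])]
```

View pics/w1.png

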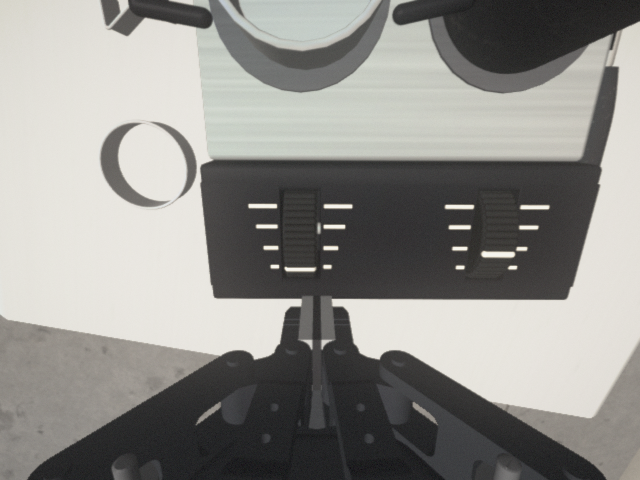

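The wrist view shows the left wheel at (300,230) with its line at the first mark (300,270). The shut fingers (318,315) are in front of it and slightly to its right. The wheel centre is at about (466.5, 55), which agrees with the top view.

```bash
python3 -m jog '[7,11.5,-15,0,0,0, 7,11.5,-40,0,0,0, 7,11.5,-46,0,0,0, 7,11.5,-48,0,0,0, 7,11.5,-48,0,0,0]'
python3 -m jog '[0,0,-1,0,0,0, 0,0,-2,0,0,0, 0,0,-3,0,0,0,0,0,-4,0,0,0, 0,0,-4,0,0,0]'
```

```text
clock: 3.35
tcp_pos: [460.4, 53.5, 81.8]
eef_rot: [-3.128, -0.287, -0.001]
wrist_force: [-0.7, 0.1, -0.9]
opening: -0.2
grasp_force: 0.0
clock: 3.85
tcp_pos: [460.1, 53.7, 77.1]
eef_rot: [-3.128, -0.288, 0.0]
wrist_force: [0.5, 0.4, -0.5]
opening: -0.1
grasp_force: 0.0
```

```bash
python3 -m jog '[0,0,-1,0,0,0, 0,0,-2,0,0,0, 0,0,-3,0,0,0,0,0,-3,0,0,0]'
```

```text
clock: 4.25
tcp_pos: [460.4, 53.8, 74.3]
eef_rot: [-3.128, -0.288, -0.001]
wrist_force: [-0.3, 0.0, 5.2]
opening: -0.0
grasp_force: 2.6
```

```bash
python3 -m jog '[0,0,-1.5,0,0,0, 0,0,-1.5,0,0,0, 2,0.4,-1.5,0,0,0, 4,0.7,-1.5,0,0,0]'
python3 -m jog '[2.5,0.5,0,0,0,0, 5,0.9,0,0,0,0, 7.5,1.4,0,0,0,0, 10,1.8,0,0,0,0, 10,1.8,0,0,0,0]'
python3 - <<'E'
from workcell import optics
import cv2
p,d=optics.camera("wrist");cv2.imwrite("pics/w2.png",p[150:400,150:550])
E
```

```text
clock: 4.65
tcp_pos: [464.0, 54.4, 72.9]
eef_rot: [3.128, 0.288, -0.0]
wrist_force: [-1.8, 0.9, 7.0]
opening: 0.0
grasp_force: 3.8
clock: 5.15
tcp_pos: [474.7, 56.3, 73.0]
eef_rot: [-3.128, -0.288, -0.001]
wrist_force: [-0.3, -0.1, 7.3]
opening: -0.0
grasp_force: 3.6
```

View pics/w2.png

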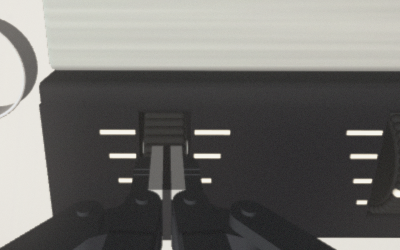

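The fingertip hides the line, so I lift, move back and look.

```bash
python3 -m jog '[0,0,-0,0,0,0, 0,0,15,0,0,0, -14,-2.6,25,0,0,0, -34,-6,25,0,0,0,-34,-6,25,0,0,0]'
python3 - <<'E'
from workcell import optics,state
import cv2
p,d=optics.camera("wrist");cv2.imwrite("pics/w3.png",p[150:400,150:550]);print(state()['tcp_pos'])
E
```

```text
clock: 5.7
tcp_pos: [437.3, 49.9, 97.4]
eef_rot: [-3.128, -0.288, 0.005]
wrist_force: [-0.6, 0.8, -0.5]
opening: 0.1
grasp_force: 0.0
[439.1406518   50.08981034  97.53755274]
```

View pics/w3.png

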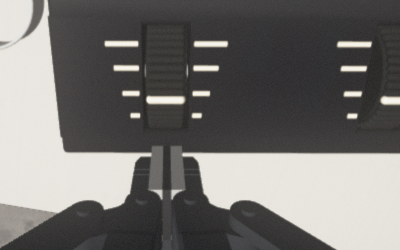

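The line (166,100) is now at the second mark, as on the right wheel. I repeat the same stroke.

```bash
python3 -m jog '[10,2,0,0,0,0, 20,3.5,-10,0,0,0, 20,3.5,-20,0,0,0, 20,3.5,-23,0,0,0, 20,3.5,-23.5,0,0,0]'
python3 -m jog '[0,0,-1,0,0,0, 0,0,-1.5,0,0,0]'
```

```text
clock: 6.25
tcp_pos: [461.0, 53.8, 73.8]
eef_rot: [3.128, 0.288, 0.001]
wrist_force: [0.4, -0.9, 6.9]
opening: 0.1
grasp_force: 3.0
clock: 6.45
tcp_pos: [461.1, 53.8, 73.1]
eef_rot: [3.128, 0.288, 0.003]
wrist_force: [1.9, 0.0, 6.1]
opening: 0.4
grasp_force: 3.7
```

```bash
python3 -m jog '[2,0.4,0,0,0,0, 5,0.9,0,0,0,0, 8,1.5,0,0,0,0, 11,2,0,0,0,0, 14,2.6,0,0,0,0]'
python3 -m jog '[0,0,0,0,0,0, 0,0,15,0,0,0, -14,-2.6,25,0,0,0, -34,-6,25,0,0,0,-34,-6,25,0,0,0]'
python3 - <<'E'
from workcell import optics,state
import cv2
p,d=optics.camera("wrist");cv2.imwrite("pics/w4.png",p[150:400,150:550])
E
```

```text
clock: 6.95
tcp_pos: [474.7, 56.3, 73.1]
eef_rot: [3.128, 0.288, 0.002]
wrist_force: [0.8, 0.8, 6.9]
opening: -0.1
grasp_force: 3.5
clock: 7.45
tcp_pos: [436.9, 50.0, 97.3]
eef_rot: [-3.128, -0.288, 0.006]
wrist_force: [0.1, 1.0, -0.6]
opening: -0.1
grasp_force: 0.0
```

View pics/w4.png

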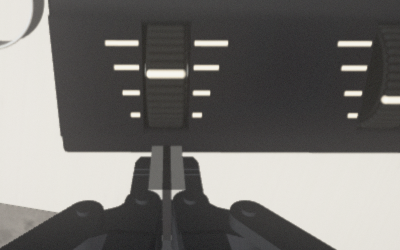

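The line (166,73) is at the third mark and the right wheel is unchanged. I raise the arm clear and hand in.

```bash
python3 -m jog '[0,0,30,0,0,0, 0,0,60,0,0,0, 0,0,60,0,0,0, 0,0,60,0,0,0]'
python3 -c "
from workcell import ctrl;print(ctrl.sign_off())"
```

```text
clock: 7.9
tcp_pos: [441.1, 50.4, 157.9]
eef_rot: [-3.128, -0.288, -0.003]
wrist_force: [0.0, 0.3, -0.8]
opening: -0.0
grasp_force: 0.0
the job is handed in; nothing more can be done
None
```

The left wheel, in front of the pot's plate, now sits at its third mark, rolled there in two light fingertip strokes; the right wheel still shows its second mark, nothing else was touched, and the job was handed in at about 8 s with no verdict returned.

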